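# Show the underside of a calibration weight to the inspection camera

### The arm

A 7-joint arm with a two-finger parallel gripper is mounted at the origin on a cart in front of the work surface, level with it; the furniture and walls round the work are solid. World frame = base frame: x ahead of the robot, y to its left, z up, the work surface at z = 0. Lengths are in m, angles in rad, forces in N, time in s.
With the tool pointing down it reaches from about 0.425 to 1.025 m from the base axis. Payload 9.4 kg.
Tool frame: the origin (TCP) lies on the centre line of the jaws, within the pads' length; the fingertips stand ahead of it and the grasp point (between the pads) lies 6 mm ahead of it (arm.tips_ahead is the z of the fingertips in the tool frame, in m); z points along the fingers, y is the direction in which the jaws open and shut (so a half turn about z gives the same grasp; the last joint's range is limited). The gripper opens to 85 mm and grips with 20 to 120 N. Pads are 22 mm wide; open, the fingers measure 114 mm over their backs; the gripper's body (76 mm by 85 mm) begins 54 mm behind the grasp point. The pads swing forward as they close: fully open they stand 13 mm farther back than shut.
Start: joints at [-1.18, 0.599, -0.003, 1.599, 0.002, 0.943, -0.08], TCP at [0.327, 0.647, 0.256] pointing down, gripper open.
Joint ranges: [-2.57, 2.57], [-0.35, 1.97], [-1.29, 1.29], [0.11, 2.56], [-1.05, 4.19], [0.11, 1.86], [-2.63, 2.63]. Speed limits (rad/s): [2.22, 2.22, 3.01, 3.01, 3.14, 3.14, 3.14].

### API

Orientations are given as a unit quaternion [w, x, y, z].
In Python, from station import arm gives the robot as it stands. The module is installed in compiled form; this text tells all that it offers.
- The arm moves only by the tool drive_tool, never from a script. Its argument "targets" is a list that holds one entry, the list of rows, each a list of 5 numbers: the shift along the world's x, y, z in cm, then the turn about the world's z in degrees, then the finger opening in cm, from 0 to 8.54. In form: [[[x, y, z, turn, claw], ...]]. A call has 1 to 8 rows; each row is the pose to reach, as a shift and turn from the pose commanded when the call began; what a row does not reach only later rows make up. A row lasts 1/8 s, in which the tool goes at most 62.5 mm and 10.7 degrees, less where a joint would pass 70% of its speed; a pose out of reach is approached as far as the arm can. A call with a gripper value outside its range is refused whole. The fingers move at their own pace and stop on an object; the grip force is fixed at half the most. Time passes only in rows, so rows that repeat a pose let the fingers close. It gives the time, the measured TCP pose, the force and the opening at its end, in the units of the state.
- arm.read_state(): the state, without advancing time (a new reading comes with each control period).
- arm.grab_frame(name): name is "scene" or "top" or "wrist"; returns (picture, depth): 384x512x3 uint8, red, green, blue; 384x512 float32, m along the optical axis (not along the pixel's ray), 0 where there is no reading.
- arm.camera_params(name): a dict with "intrinsics" (3x3 intrinsics, pixels), "world_to_cam" (4x4, takes a point from world to camera coordinates). Camera axes: x right, y down, z forward; pixel columns grow to the right and rows downward; lengths in m; the calibration is good to about 2 mm. The wrist camera is an equidistant fisheye: a pixel r from the principal point sees the ray r / f radians off the axis. A picture is of the moment at which its call begins: read the wrist's pose just before it. camera_params takes no time and is no camera call; for the wrist camera it gives the pose at the moment of the call.
- arm.close_job(): hands the job in, once; it reports no verdict.
Trained networks look in the newest picture that a camera, given by its name, has taken for a name from the list of things; names that differ only in an ending like _2 or _b are one class to them, and where a whole thing is asked for, a point or a joint stands for the part that bears it (a point fixed in the world has none). Each returns a list of dicts, best first, with "score" (0 to 1); they miss things now and then, are a little off and sometimes report something else, mostly with a low value. They report only what shows in the picture. A call takes as long as a camera call. They do not tell look-alikes from the thing itself.
- arm.recognise(target, camera): "position" ([x, y, z] in m, in world coordinates, good to about 4 mm: the middle of the surface that is visible of it).
- arm.trace(target, camera): "pixels" (384x512 bool, what is visible of it).
The state is a dict: "time": time; "joint_pos": joint angles; "joint_vel": joint speeds; "joint_efforts": joint torques, N m; "ee_pos": TCP position; "tcp_rot": TCP orientation; "ft_force": force on the tool from outside, world axes, zero at the start; "wrist_torque": the same for the moment, N m; "opening": finger opening in m.
Only numpy, scipy, OpenCV 4.12 (cv2) and the standard library are available. Lean on these libraries where they do the work, as an engineer would, in place of code of your own. Each camera call takes 0.05 s, during which the arm holds its last target.

### The job

Take the largest of the three weights out of the wooden block and hold it up to the inspection camera so that it sees the underside: the flat base square to the lens, centred on the lens, and about 80 mm in front of the glass. Leave the other two weights standing in the block and do not touch the camera. Finish while still holding the weight there, motionless.

Things in the scene. Friction and masses are not known exactly. Their poses are not given: they have to be found in the camera images.
- large_weight: the largest weight: polished grey metal, a plain cylinder with a knob on top, 30 mm in diameter, 52 mm tall, about 0.2 kg, round about its own z axis. Origin at the centre of its flat base; z points from the base to the knob. It may be gripped anywhere as a 30 mm cylinder. Starts upright in one of the three seats of the block.
- large_weight_centre (a point): centre of the largest weight, half-way up (26 mm above its base)
- large_weight_base (a point): centre of the flat base (underside) of the largest weight
- large_weight_top (a point): top of the knob of the largest weight, on its axis, 52 mm from the base
- mid_weight_centre (a point): centre of the middle weight (24 mm in diameter, 42 mm tall, same look), half-way up; it stays in the block; z up along its axis
- small_weight_centre (a point): centre of the small weight (18 mm in diameter, 34 mm tall, same look), half-way up; it stays in the block; z up along its axis
- rack: wooden weight block, fixed to the bench, 70 mm (its x) by 204 mm (its y) and 20 mm high, origin at the centre of its underside. Three round seats, 34 mm wide and 8 mm deep, in a row along its y at -66, 0 and +66 mm; a weight's base stands 12 mm above the bench. Which weight stands in which seat varies.
- camera: stand of the inspection camera, fixed to the bench: dark base plate 90 x 90 x 10 mm with two cheeks that carry the camera head; origin at the centre of the plate's underside. The camera looks along the stand's -x (roughly to the robot; the yaw varies) and upward.
- camera_head: grey camera head, 56 mm wide, with a black round lens 54 mm in diameter with a white ring at its face. Origin at the centre of the lens glass, 130 mm above the bench and 35 mm from the stand's origin along the stand's -x. Its z axis is the line of sight, pointing out of the lens, always 25 degrees from vertical and leaning to the stand's -x; its y axis is level. The head reaches 88 mm behind the glass.
Things that resemble listed ones, but are neither listed nor needed, are in the scene too. Leave any green look-alike of the part that bears mid_weight_centre alone. Leave any yellow look-alike of the large_weight alone.

How it is judged:
By the outcome, as a careful person would: the job done as asked, in the order asked, and still so for the second after the job is handed in, while the arm keeps its last pose, push and grip.
It also fails if it takes over 40 s, if anything falls off the work surface, if the arm or the gripper's body presses on something with over 40 N, if the wrist force passes 120 N, or if a joint passes its speed limit or range.

## Working session

There is one attempt and no reset: what is moved stays moved. The work goes in short steps, Python scripts to look and compute and a tool call to move; the robot and the scene stay as the last step left them, time stands still between calls to the robot, and variables do not carry over. Pictures are saved under pics/ and viewed, and the job is handed in when it is done.

Besides the shell and the picture viewer there is one more tool, called after "Emit:" in YAML: its name, and indented under it one key for each argument. drive_tool: Moves the arm, as the interface text tells. Its arguments: {"type":"object","properties":{"targets":{"type":"array"}},"required":["targets"]}

```bash
mkdir -p pics
cat > h.py <<'E'
import numpy as np, cv2
from station import arm
def save(n,im): cv2.imwrite('pics/'+n+'.png', im[...,::-1])
def deproj(cam,u,v,d):
    p=arm.camera_params(cam);K=np.array(p['intrinsics']);T=np.linalg.inv(np.array(p['world_to_cam']))
    c=np.array([(u-K[0,2])/K[0,0]*d,(v-K[1,2])/K[1,1]*d,d,1]);return (T@c)[:3]
E
python3 - <<'E'
from h import *
s=arm.read_state()
for k in s: print(k,np.round(s[k],4))
print(arm.tips_ahead)
for n in ['scene','top','wrist']:
    im,d=arm.grab_frame(n); save(n+'0',im); np.save('pics/d_'+n,d)
    p=arm.camera_params(n); print(n,np.round(p['intrinsics'],1).tolist(),np.round(p['world_to_cam'],3).tolist())
E
```

```text
time 0.0
joint_pos [-1.1797  0.6001 -0.0026  1.6001  0.0018  0.9429 -0.0798]
joint_vel [ 0.0007  0.0013 -0.0007 -0.0003  0.0013 -0.0015 -0.0009]
joint_efforts [ 7.00000e-04 -7.76463e+01  1.56520e+00 -2.58006e+01  1.23000e-02
  9.00000e-03 -0.00000e+00]
ee_pos [0.3267 0.6467 0.2554]
tcp_rot [-1.000e-04  2.317e-01  9.728e-01 -7.000e-04]
ft_force [ 0.5848 -0.401   0.313 ]
wrist_torque [-0.025 -0.023  0.014]
opening 0.0853
0.025
scene [[363.9, 0.0, 253.0], [0.0, 363.9, 193.6], [0.0, 0.0, 1.0]] [[-0.671, -0.741, -0.019, 0.429], [-0.395, 0.379, -0.837, 0.306], [0.628, -0.554, -0.547, 0.57], [0.0, 0.0, 0.0, 1.0]]
top [[388.6, 0.0, 258.7], [0.0, 388.6, 193.6], [0.0, 0.0, 1.0]] [[-0.013, -1.0, -0.023, 0.075], [-0.995, 0.015, -0.103, 0.597], [0.103, 0.021, -0.994, 0.939], [0.0, 0.0, 0.0, 1.0]]
wrist [[297.3, 0.0, 254.0], [0.0, 297.3, 190.1], [0.0, 0.0, 1.0]] [[0.451, 0.893, -0.001, -0.723], [0.853, -0.431, 0.294, -0.038], [0.262, -0.133, -0.956, 0.379], [0.0, 0.0, 0.0, 1.0]]
```

View pics/scene0.png

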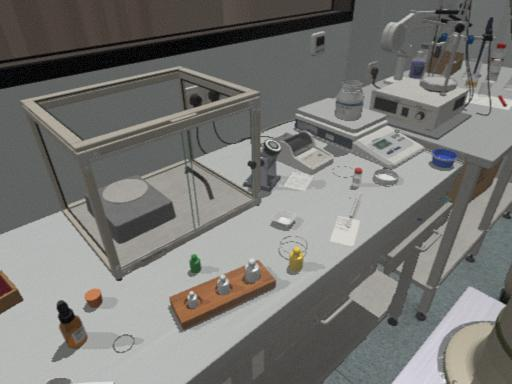

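View pics/top0.png

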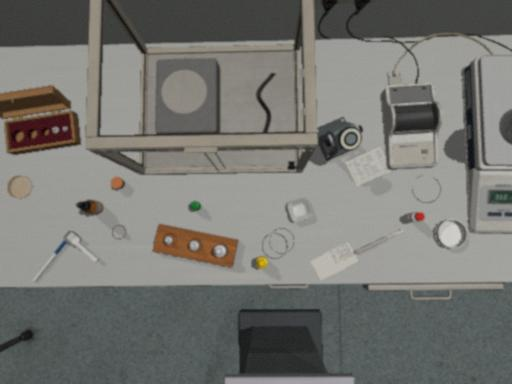

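View pics/wrist0.png

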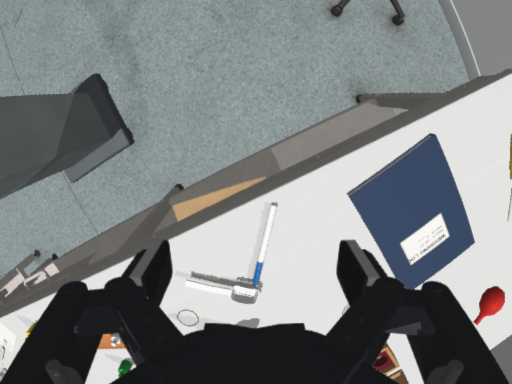

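Run:
```python
from h import *
for n in ['scene','top']:
    arm.grab_frame(n)
    for t in ['large_weight','large_weight_top','large_weight_base','large_weight_centre','mid_weight_centre','small_weight_centre','rack','camera','camera_head']:
        r=arm.recognise(t,n)
        for q in r[:4]: print(n,t,round(q['score'],2),np.round(q['position'],4))
    d=np.load(f'pics/d_{n}.npy')
im=cv2.imread('pics/top0.png'); cv2.imwrite('pics/topc.png',cv2.resize(im[90:280,140:380],None,fx=3.3,fy=3.1,interpolation=cv2.INTER_CUBIC))
im=cv2.imread('pics/scene0.png'); cv2.imwrite('pics/scenec.png',cv2.resize(im[120:330,150:360],None,fx=2.8,fy=2.8,interpolation=cv2.INTER_CUBIC))
```

```text
scene large_weight 0.73 [0.4533 0.17   0.0412]
scene large_weight 0.5 [0.4215 0.0726 0.0296]
scene large_weight_top 0.81 [0.4224 0.0737 0.0293]
scene large_weight_top 0.72 [0.4522 0.1719 0.0424]
scene large_weight_base 0.55 [0.4514 0.1726 0.0438]
scene large_weight_base 0.54 [0.4255 0.0715 0.0322]
scene large_weight_centre 0.64 [0.4526 0.1722 0.044 ]
scene large_weight_centre 0.58 [0.4236 0.0671 0.0344]
scene mid_weight_centre 0.65 [0.4617 0.2547 0.0198]
scene mid_weight_centre 0.45 [0.4685 0.2328 0.0398]
scene rack 0.63 [0.462  0.2542 0.0225]
scene rack 0.62 [ 0.7134 -0.1212  0.0682]
scene camera 0.75 [ 0.7105 -0.1252  0.0698]
scene camera_head 0.85 [ 0.7112 -0.1283  0.1221]
top large_weight 0.54 [0.4347 0.0627 0.0305]
top large_weight 0.41 [0.4641 0.1645 0.0485]
top large_weight_top 0.65 [0.4314 0.0635 0.0381]
top large_weight_base 0.53 [0.4319 0.0626 0.0333]
top large_weight_base 0.51 [0.4652 0.1626 0.0498]
top large_weight_centre 0.62 [0.431  0.0679 0.0352]
top large_weight_centre 0.57 [0.4616 0.1628 0.0465]
top mid_weight_centre 0.62 [0.4735 0.2256 0.0457]
top mid_weight_centre 0.44 [0.5731 0.2234 0.0303]
top small_weight_centre 0.41 [0.4891 0.2884 0.0292]
top rack 0.75 [0.4775 0.2285 0.0216]
top camera 0.58 [ 0.722  -0.1256  0.098 ]
top camera_head 0.64 [ 0.7174 -0.132   0.1261]
```

View pics/topc.png

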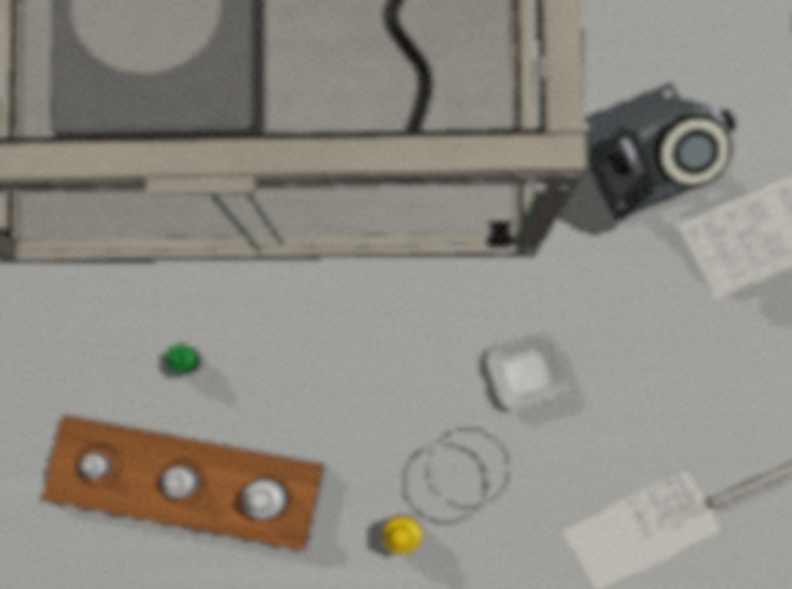

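View pics/scenec.png

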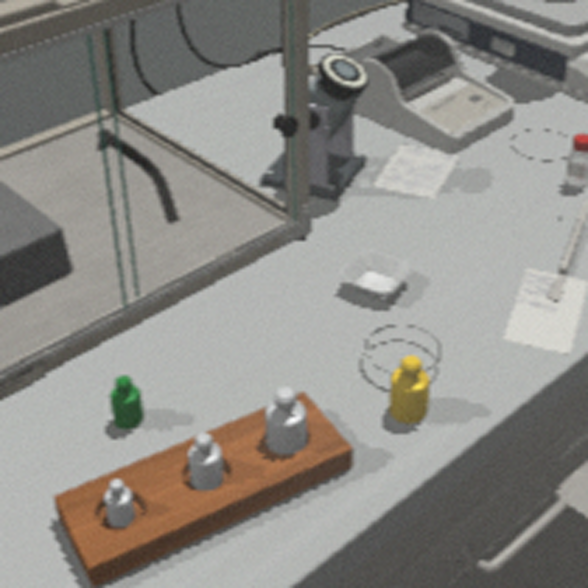

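```bash
cat > m.py <<'E'
from h import *
def cloud(n):
    d=np.load(f'pics/d_{n}.npy'); im=cv2.imread(f'pics/{n}0.png')[...,::-1]
    v,u=np.mgrid[0:384,0:512]
    p=arm.camera_params(n);K=np.array(p['intrinsics']);T=np.linalg.inv(np.array(p['world_to_cam']))
    c=np.stack([(u-K[0,2])/K[0,0]*d,(v-K[1,2])/K[1,1]*d,d],-1)
    return im,d,c@T[:3,:3].T+T[:3,3]
E
python3 - <<'E'
from m import *
for n in ['top','scene']:
    im,d,P=cloud(n)
    arm.grab_frame(n)
    r=arm.trace('camera_head',n); m=r[0]['pixels']; print(n,r[0]['score'],m.sum())
    V,U=np.where(m); print(U.min(),U.max(),V.min(),V.max())
    Z=P[m]; 
    print(np.round(np.percentile(Z,[5,50,95],axis=0),3))
    br=(im.min(-1)>150)&m
    R=P[br]; print('ring',br.sum(),R.mean(0), )
    c=R.mean(0)
    for _ in range(5):
        A=R-c; w,s,vt=np.linalg.svd(A,full_matrices=False); nn=vt[2]*np.sign(vt[2,2]); k=abs(A@nn)<.006; R=R[k]; c=R.mean(0)
    print('n',nn,'tilt',np.degrees(np.arccos(nn[2])),'az',np.degrees(np.arctan2(nn[1],nn[0])),'c',c,s, len(R))
    # stand base
    r=arm.trace('camera',n); m=r[0]['pixels']; Z=P[m]; b=Z[(Z[:,2]<.03)&(Z[:,2]>.004)]; print('plate',len(b),np.round(b.min(0),3),np.round(b.max(0),3),b.mean(0))
    # cabinet
    Q=P[(d>0)&(P[...,2]>.1)&(P[...,0]<1)&(P[...,0]>.3)]
    print('tall',np.round(np.percentile(Q,[1,50,99],axis=0),3))
    s=im[130:170,315:370] if n=='top' else im[130:195,235:290]
    save('cam_'+n,cv2.resize(s,None,fx=9,fy=9,interpolation=cv2.INTER_NEAREST))
E
```

```text
top 0.76 678
327 361 122 149
[[ 0.693 -0.163  0.088]
 [ 0.717 -0.135  0.125]
 [ 0.75  -0.108  0.138]]
ring 32 [ 0.71134837 -0.14182961  0.1305749 ]
n [-0.41201816 -0.18517395  0.89216122] tilt 26.85390565783947 az -155.79934676919785 c [ 0.71134837 -0.14182961  0.1305749 ] [0.09418895 0.06046838 0.0085253 ] 32
plate 476 [ 0.686 -0.183  0.004] [ 0.797 -0.086  0.03 ] [ 0.74028852 -0.1175525   0.00989576]
tall [[ 0.648 -0.518  0.1  ]
 [ 0.713  0.115  0.314]
 [ 0.995  0.645  0.318]]
scene 0.64 385
260 281 139 167
[[ 0.693 -0.164  0.07 ]
 [ 0.71  -0.128  0.116]
 [ 0.735 -0.11   0.136]]
ring 50 [ 0.71147735 -0.14393942  0.12809043]
n [-0.39017137 -0.18951403  0.9010276 ] tilt 25.706528996050313 az -154.0932287836454 c [ 0.71147735 -0.14393942  0.12809043] [0.10657585 0.10132501 0.00766903] 50
plate 310 [ 0.687 -0.258  0.004] [ 0.81 -0.07  0.03] [ 0.72639102 -0.1292845   0.01189378]
tall [[ 0.511 -1.945  0.101]
 [ 0.703 -0.04   0.283]
 [ 0.992  0.376  0.385]]
```

View pics/cam_top.png

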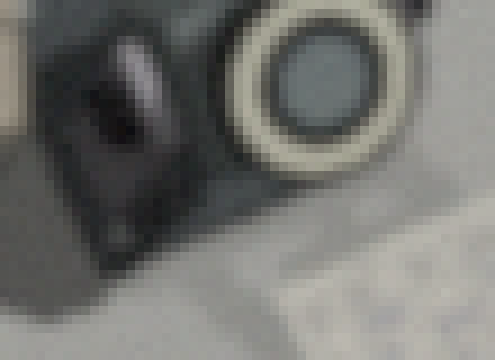

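View pics/cam_scene.png

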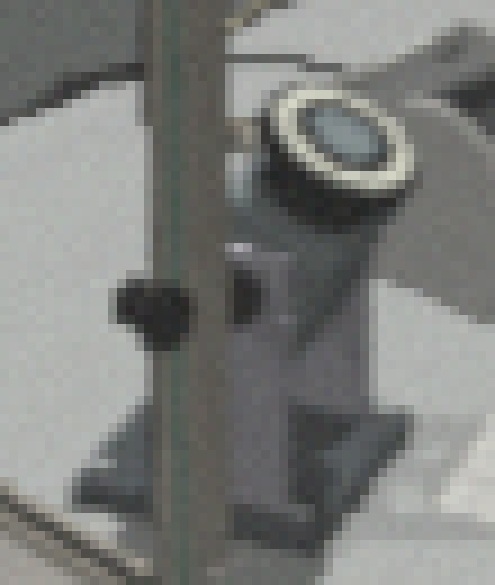

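Run:
```python
from m import *
from scipy.optimize import least_squares
allw=[];allc=[];allp=[]
for n in ['top','scene']:
    im,d,P=cloud(n)
    m=(d>0)&(np.hypot(P[...,0]-.462,P[...,1]-.165)<.026)&(P[...,2]>.025)&(P[...,2]<.08)
    W=P[m]; print(n,'weight pts',len(W),'zmax',np.round(np.percentile(W[:,2],[50,90,98,100]),4), 'knob xy',W[W[:,2]>.055].mean(0))
    B=W[W[:,2]<.045]
    if len(B)>6:
        f=least_squares(lambda c:np.hypot(B[:,0]-c[0],B[:,1]-c[1])-.015,[.462,.165],loss='soft_l1',f_scale=.002); print(' circ',f.x,np.std(f.fun),len(B))
    # rack top
    q=(d>0)&(P[...,2]>.015)&(P[...,2]<.024)&(abs(P[...,0]-.477)<.1)&(abs(P[...,1]-.23)<.15)
    (c,sz,a)=cv2.minAreaRect((P[q][:,:2]*1000).astype(np.float32)); print(' rack',c,sz,a,np.median(P[q][:,2]))
    # plate
    q=(d>0)&(P[...,2]>.007)&(P[...,2]<.014)&(abs(P[...,0]-.74)<.08)&(abs(P[...,1]+.12)<.08); allp.append(P[q])
    # face
    c=np.array([.7114,-.1435,.129]); nn=np.array([-.383,-.179,.906])
    for _ in range(8):
        A=P-c; h=A@nn; rr=np.linalg.norm(A-h[...,None]*nn,axis=-1)
        k=(d>0)&(abs(h)<.006)&(rr<.027); R=P[k]; w,s,vt=np.linalg.svd(R-R.mean(0),full_matrices=False); nn=vt[2]*np.sign(vt[2,2]); c=R.mean(0)
    print(' face',k.sum(),c,nn,np.degrees(np.arccos(nn[2])),np.degrees(np.arctan2(nn[1],nn[0])),np.std((R-c)@nn)); allc.append(R-c)
    # cabinet corner near camera
    q=(d>0)&(P[...,2]>.28)&(P[...,2]<.34)&(P[...,0]<.8)&(P[...,1]>-.3)&(P[...,1]<.2)
    print(' cab',P[q].min(0) if q.any() else None, np.percentile(P[q][:,2],98) if q.any() else None)
A=np.vstack(allc);w,s,vt=np.linalg.svd(A,full_matrices=False);nn=vt[2]*np.sign(vt[2,2]);print('both',nn,np.degrees(np.arccos(nn[2])),np.degrees(np.arctan2(nn[1],nn[0])))
for B in allp:
    (c,sz,a)=cv2.minAreaRect((B[:,:2]*1000).astype(np.float32)); print('plate',len(B),c,sz,a)
print(arm.read_state()['time'])
```

```text
top weight pts 130 zmax [0.0471 0.0644 0.066  0.0673] knob xy [0.45839555 0.1637357  0.06334867]
 circ [0.45825472 0.16474753] 0.0021523014171763023 27
 rack (505.0244140625, 221.54080200195312) (204.1331329345703, 137.4720916748047) 77.92182922363281 0.01996514683602446
 face 414 [ 0.71075329 -0.14248377  0.13019167] [-0.37945964 -0.14090041  0.91441646] 23.877008185578497 -159.6291031086829 0.0016894719695964076
 cab [ 0.64440301 -0.04574915  0.28008208] 0.31804895392905813
scene weight pts 248 zmax [0.0454 0.0623 0.0638 0.0643] knob xy [0.45879737 0.16777226 0.06126382]
 circ [0.46100327 0.16533004] 0.0010378986144861226 112
 rack (503.5732727050781, 223.7939453125) (205.26992797851562, 132.6842498779297) 78.05531311035156 0.01936951623229821
 face 168 [ 0.7079272  -0.13445991  0.12724285] [-0.45173637 -0.06672353  0.88965287] 27.170341372051528 -171.59790154597485 0.0021577667484478894
 cab [ 0.64426883 -0.04461564  0.28036221] 0.31614335148448447
both [-0.39868532 -0.12408762  0.9086541 ] 24.67998405521632 -162.71166403081008
plate 422 (740.9390258789062, -129.95755004882812) (89.64447784423828, 87.56353759765625) 22.59966468811035
plate 206 (742.2476806640625, -123.94856262207031) (89.45301055908203, 86.25562286376953) 24.49594497680664
1.45
```

Emit:
drive_tool:
  targets:
    - [[1.7,-6.0,0,-9.4,6],[3.3,-12.0,0,-18.8,6],[5.0,-18.0,0,-28.2,6],[6.7,-24.0,-1,-37.6,6],[8.4,-30.1,-2,-47,6],[10.0,-36.1,-3,-56.4,6],[11.7,-42.1,-4,-65.8,6],[13.4,-48.2,-5.5,-75.2,6]]

```text
time: 2.45
ee_pos: [0.4601, 0.1691, 0.2029]
tcp_rot: [0.0, 0.779, 0.627, 0.001]
ft_force: [2.0, 0.8, -0.2]
opening: 0.0603
```

Run:
```python
from h import *
s=arm.read_state()
for k in s: print(k,np.round(s[k],4))
im,d=arm.grab_frame('wrist'); save('w1',im); np.save('pics/d_w1',d)
p=arm.camera_params('wrist'); np.savez('pics/w1p',K=p['intrinsics'],T=p['world_to_cam'])
for t in ['large_weight','mid_weight_centre','rack']:
    for q in arm.recognise(t,'wrist')[:3]: print(t,round(q['score'],2),np.round(q['position'],4))
```

```text
time 2.45
joint_pos [-0.7135  0.4168  0.3358  2.1976 -0.2536  0.5607 -0.4032]
joint_vel [ 0.7907  0.1497  0.2495  0.2528 -0.3724 -0.3377  0.0543]
joint_efforts [ -6.7238 -54.4286   3.597  -15.4994   0.681    0.8755  -0.1746]
ee_pos [0.4601 0.1691 0.2029]
tcp_rot [2.000e-04 7.787e-01 6.274e-01 9.000e-04]
ft_force [ 2.0087  0.7693 -0.2328]
wrist_torque [ 0.0011 -0.0707 -0.0219]
opening 0.0603
large_weight 0.98 [0.4605 0.1675 0.0491]
large_weight 0.74 [0.4313 0.0733 0.0348]
large_weight 0.33 [0.4867 0.295  0.0308]
mid_weight_centre 0.72 [0.4742 0.2286 0.039 ]
mid_weight_centre 0.6 [0.569  0.2294 0.0275]
rack 0.72 [0.4781 0.2433 0.0234]
```

View pics/w1.png

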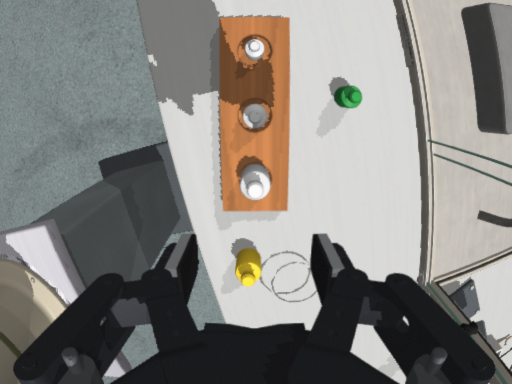

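```bash
cat >> m.py <<'E'
def wcloud(d,p):
    v,u=np.mgrid[0:384,0:512].astype(float)
    K=np.array(p['intrinsics']);T=np.linalg.inv(np.array(p['world_to_cam']))
    x=(u-K[0,2])/K[0,0];y=(v-K[1,2])/K[1,1];r=np.hypot(x,y)+1e-9
    t=np.tan(np.minimum(r,1.5)); c=np.stack([x/r*t*d,y/r*t*d,d],-1)
    return c@T[:3,:3].T+T[:3,3]
E
python3 - <<'E'
from m import *
from scipy.optimize import least_squares
s=arm.read_state(); print(np.round(s['ee_pos'],4),abs(s['joint_vel']).max())
p=arm.camera_params('wrist'); im,d=arm.grab_frame('wrist'); save('w2',im)
P=wcloud(d,p)
for nm,c0,r in [('large',(.4605,.166),.015),('mid',(.4742,.2286),.012),('small',(.488,.293),.009)]:
    m=(d>0)&(np.hypot(P[...,0]-c0[0],P[...,1]-c0[1])<.026)&(P[...,2]>.022)&(P[...,2]<.08)
    W=P[m]; V,U=np.where(m)
    B=W[W[:,2]<.012+.6*r*3.4]
    f=least_squares(lambda c:np.hypot(B[:,0]-c[0],B[:,1]-c[1])-r,c0,loss='soft_l1',f_scale=.002)
    kn=W[W[:,2]>np.percentile(W[:,2],98)-.006]
    print(nm,len(W),'z98',np.percentile(W[:,2],98),'knob',kn.mean(0)[:2],'side fit',f.x,np.std(f.fun),len(B),'bbox mid',(W[:,:2].min(0)+W[:,:2].max(0))/2, 'px',U.mean(),V.mean())
q=(d>0)&(P[...,2]>.016)&(P[...,2]<.024)&(abs(P[...,0]-.477)<.06)&(abs(P[...,1]-.23)<.13)
print('rack',cv2.minAreaRect((P[q][:,:2]*1000).astype(np.float32)),np.median(P[q][:,2]))
hist,e=np.histogram(W[:,2],12);
m=(d>0)&(np.hypot(P[...,0]-.4605,P[...,1]-.166)<.02)&(P[...,2]>.022)
W=P[m]; c=np.array([.4605,.1655])
for z in np.arange(.024,.066,.004):
    k=abs(W[:,2]-z)<.002
    if k.any(): print(round(z,3),k.sum(),np.round([W[k,0].min(),W[k,0].max(),W[k,1].min(),W[k,1].max()],4))
x=im[130:230,200:310]; save('w2c',cv2.resize(x,None,fx=6,fy=6))
E
```

```text
[0.4597 0.1697 0.2026] 0.037472414205402926
large 827 z98 0.06449806767605074 knob [0.46027229 0.16405079] side fit [0.45963853 0.16292825] 0.00023760313191257426 118 bbox mid [0.4597235  0.16333607] px 255.48972188633616 183.16807738814995
mid 475 z98 0.05460746300593454 knob [0.47348967 0.22799745] side fit [0.47745107 0.21965543] 0.005217486627052801 6 bbox mid [0.4710363  0.22490359] px 255.46105263157895 116.19157894736843
small 319 z98 0.046411068033113366 knob [0.48728141 0.29222597] side fit [0.48756691 0.29232484] 0.003245409835061597 24 bbox mid [0.49533461 0.29262316] px 255.50156739811914 48.80564263322884
rack ((473.3552551269531, 227.7837677001953), (204.79249572753906, 70.79145812988281), 77.72220611572266) 0.019727342224627298
0.024 22 [0.4472 0.4737 0.1667 0.1782]
0.028 26 [0.4515 0.4741 0.1648 0.1782]
0.032 19 [0.4478 0.4735 0.1677 0.1781]
0.036 23 [0.4494 0.4739 0.1658 0.1781]
0.04 26 [0.4465 0.4726 0.1693 0.178 ]
0.044 139 [0.4454 0.4741 0.1484 0.1782]
0.048 307 [0.4461 0.4728 0.1496 0.1775]
0.056 13 [0.4535 0.468  0.165  0.171 ]
0.06 48 [0.4522 0.4677 0.1551 0.1712]
0.064 204 [0.4525 0.4679 0.156  0.1711]
```

View pics/w2c.png

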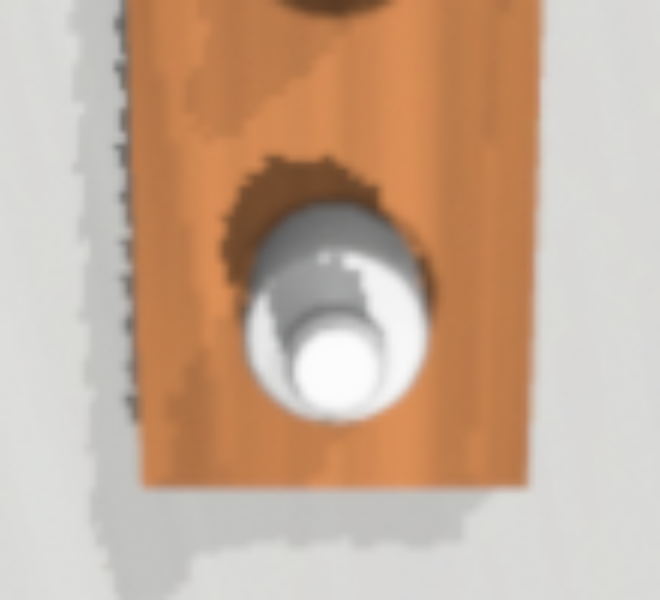

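Emit:
drive_tool:
  targets:
    - [[0,-0.6,-3,0,6],[0,-0.6,-8,0,6],[0,-0.6,-11,0,6],[0,-0.6,-11,0,6]]

```text
time: 3.2
ee_pos: [0.4584, 0.1659, 0.0912]
tcp_rot: [-0.001, 0.776, 0.63, -0.001]
ft_force: [0.1, 0.3, 0.8]
opening: 0.0602
```

Run:
```python
from m import *
s=arm.read_state(); print(np.round(s['ee_pos'],4),abs(s['joint_vel']).max(),s['tcp_rot'])
p=arm.camera_params('wrist'); im,d=arm.grab_frame('wrist'); save('w3',im)
print(np.round(arm.read_state()['ee_pos'],4))
P=wcloud(d,p)
m=(d>0)&(np.hypot(P[...,0]-.4605,P[...,1]-.165)<.02)&(P[...,2]>.022)
W=P[m]; k=W[W[:,2]>.058]; b=W[(W[:,2]>.042)&(W[:,2]<.051)]
for q in (k,b): print(len(q),(q.min(0)+q.max(0))/2,q.max(0)-q.min(0),q.max(0)[2])
```

```text
[0.4584 0.1659 0.0912] 0.053064451140834926 [-0.00081364  0.77621942  0.63046069 -0.0014387 ]
[0.459  0.1658 0.0924]
5848 [0.4608293  0.16960889 0.1135918 ] [0.03171391 0.02812793 0.11104992] 0.16911675526741696
1114 [0.45961606 0.16457416 0.04593824] [0.02963711 0.02808498 0.00786048] 0.04986848267379676
```

View pics/w3.png

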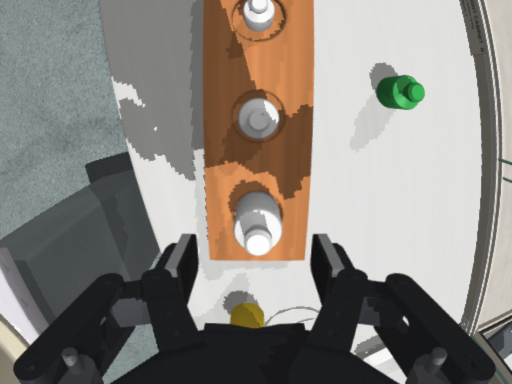

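Emit:
drive_tool:
  targets:
    - [[0.1,-0.2,-2,0,6],[0.1,-0.2,-3.2,0,6],[0.1,-0.2,-3.2,0,6]]

```text
time: 3.62
ee_pos: [0.4604, 0.1631, 0.0609]
tcp_rot: [-0.0, 0.777, 0.63, -0.0]
ft_force: [-0.1, 0.3, 1.1]
opening: 0.06
```

Run:
```python
from m import *
s=arm.read_state(); print(s['time'],np.round(s['ee_pos'],4),s['ft_force'])
for n in ['scene','wrist']:
    im,d=arm.grab_frame(n); save('g_'+n,im if n=='wrist' else cv2.resize(im[200:330,150:330],None,fx=4,fy=4,interpolation=cv2.INTER_CUBIC))
```

```text
3.625 [0.4604 0.1631 0.0609] [-0.08719365  0.2845033   1.11017048]
```

View pics/g_scene.png

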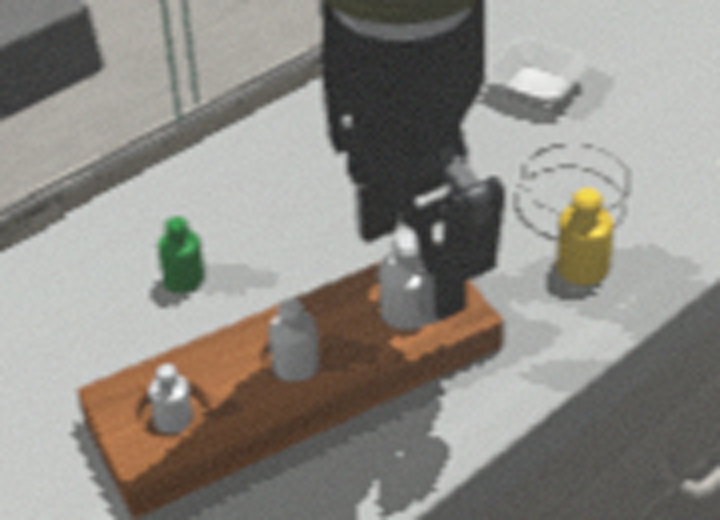

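View pics/g_wrist.png

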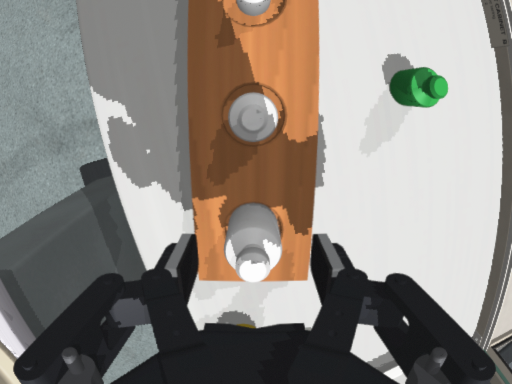

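Emit:
drive_tool:
  targets:
    - [[0,0,0,0,2],[0,0,0,0,2],[0,0,0,0,2],[0,0,0,0,2],[0,0,0,0,2]]

```text
time: 4.35
ee_pos: [0.4606, 0.1628, 0.0613]
tcp_rot: [0.0, 0.777, 0.629, 0.0]
ft_force: [-1.3, -0.1, 8.0]
opening: 0.0282
```

Run:
```python
from m import *
s=arm.read_state(); print(s['time'],np.round(s['ee_pos'],4),s['ft_force'],s['opening'])
for n in ['scene','wrist']:
    im,d=arm.grab_frame(n); save('g2_'+n,im if n=='wrist' else cv2.resize(im[200:330,150:330],None,fx=4,fy=4,interpolation=cv2.INTER_CUBIC))
```

```text
4.35 [0.4606 0.1628 0.0613] [-1.27479061 -0.07221503  7.97955508] 0.02823605413345094
```

View pics/g2_scene.png

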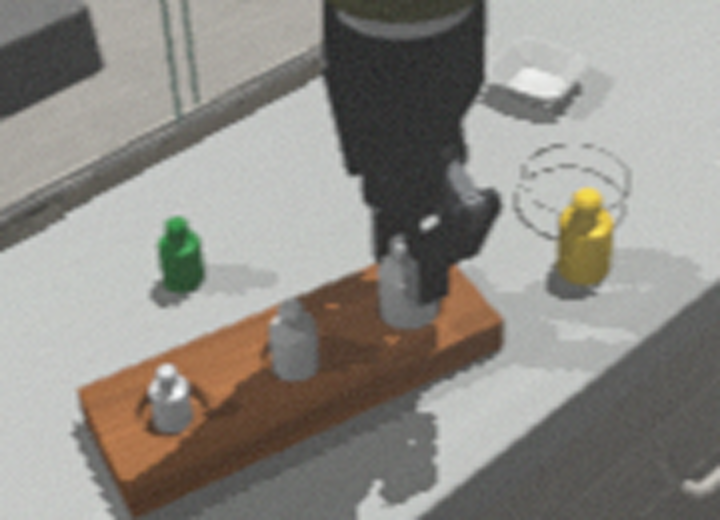

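View pics/g2_wrist.png

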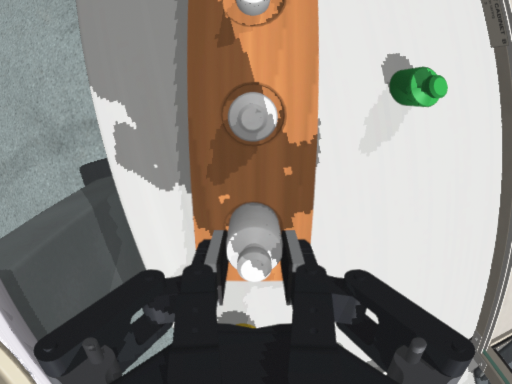

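Emit:
drive_tool:
  targets:
    - [[-0.06,-0.3,0.1,0,2],[-0.11,-0.5,0.15,0,2],[-0.15,-0.7,0.2,0,2],[-0.17,-0.8,0.25,0,2]]

```text
time: 4.95
ee_pos: [0.4593, 0.1574, 0.0631]
tcp_rot: [-0.001, 0.776, 0.631, 0.001]
ft_force: [0.1, 12.9, -7.7]
opening: 0.0286
```

Run:
```python
from m import *
s=arm.read_state(); print(s['time'],np.round(s['ee_pos'],4),s['ft_force'],s['wrist_torque'],s['opening'])
for n in ['scene','wrist']:
    im,d=arm.grab_frame(n); save('g3_'+n,cv2.resize(im[150:320,180:330],None,fx=4,fy=3.5) if n=='wrist' else cv2.resize(im[200:330,150:330],None,fx=4,fy=4,interpolation=cv2.INTER_CUBIC))
```

```text
4.95 [0.4593 0.1574 0.0631] [ 0.13642477 12.87879073 -7.7406751 ] [ 3.17113783 -0.1914855   0.0565692 ] 0.02861660015685195
```

View pics/g3_scene.png

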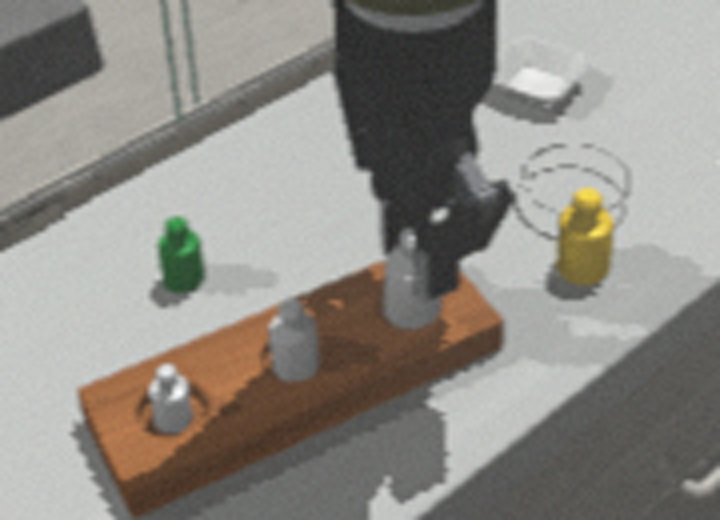

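View pics/g3_wrist.png

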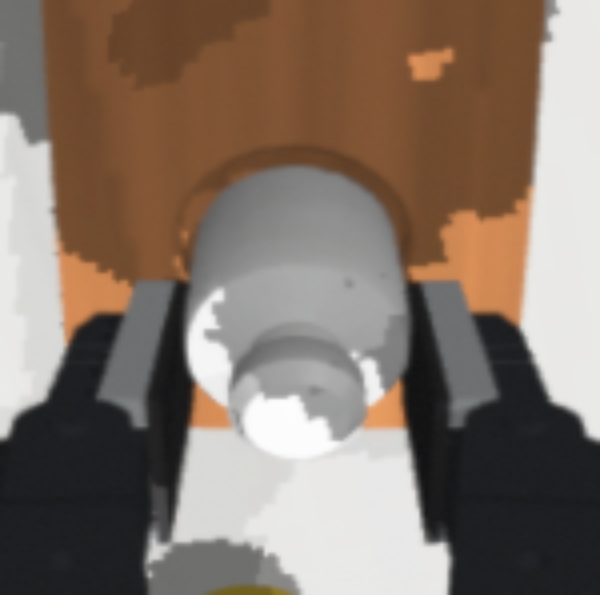

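```bash
cat > fit.py <<'E'
from m import *
from scipy.optimize import least_squares
def sdf(P,x):
    b=x[:3]; a=np.array([np.sin(x[3]),np.sin(x[4]),0]); a[2]=np.sqrt(1-a@a)
    q=P-b; h=q@a; r=np.linalg.norm(q-h[:,None]*a,axis=1)
    def box(R,h0,h1):
        dx=r-R; dz=np.maximum(h0-h,h-h1)
        return np.minimum(np.maximum(dx,dz),0)+np.hypot(np.maximum(dx,0),np.maximum(dz,0))
    return np.minimum(box(.015,0,.037),box(.008,.037,.052))
def fitw(im,P,d,x0,names=''):
    c=im.astype(int); grey=(c.max(-1)-c.min(-1)<22)&(c.min(-1)>75)
    s=np.abs(sdf(P.reshape(-1,3),x0)).reshape(d.shape)
    m=(d>0)&grey&(s<.012)
    x=np.array(x0,float); Q=P[m]
    for rad in [.012,.008,.005,.004]:
        k=np.abs(sdf(Q,x))<rad
        f=least_squares(lambda y:sdf(Q[k],y),x,loss='soft_l1',f_scale=.001); x=f.x
    a=np.array([np.sin(x[3]),np.sin(x[4]),0]); a[2]=np.sqrt(1-a@a)
    return x,a,k.sum(),np.std(sdf(Q[k],x))
def rep(x,a,n,sd): print('base',np.round(x[:3],4),'axis',np.round(a,3),'tilt',round(np.degrees(np.arccos(a[2])),1),'az',round(np.degrees(np.arctan2(a[1],a[0])),1),n,round(sd,5))
E
python3 - <<'E'
from fit import *
p=arm.camera_params('wrist'); im,d=arm.grab_frame('wrist'); P=wcloud(d,p)
ee=arm.read_state()['ee_pos'];print(ee)
for th in (0,.2,.4): rep(*fitw(im,P,d,[.4595,.1628,.012,-.213*th,-.977*th]))
im,d=arm.grab_frame('scene'); p=arm.camera_params('scene')
np.save('pics/d_scene.npy',d); save('scene0',im); im,d,P=cloud('scene')
for th in (0,.2,.4): rep(*fitw(im,P,d,[.4595,.1628,.012,-.213*th,-.977*th]))
E
```

```text
[0.45937787 0.15753225 0.06311435]
base [0.4596 0.1611 0.0123] axis [-0.01  -0.056  0.998] tilt 3.3 az -100.3 3705 0.00089
base [0.4596 0.1611 0.0123] axis [-0.01  -0.056  0.998] tilt 3.3 az -100.3 3706 0.00089
base [0.4596 0.161  0.0121] axis [-0.01  -0.054  0.999] tilt 3.1 az -100.6 3443 0.00088
base [0.4619 0.1635 0.0118] axis [-0.085 -0.067  0.994] tilt 6.2 az -141.4 193 0.00113
base [0.4618 0.1635 0.0118] axis [-0.07  -0.07   0.995] tilt 5.7 az -135.0 190 0.00098
base [0.4617 0.1636 0.0114] axis [-0.064 -0.074  0.995] tilt 5.6 az -130.9 180 0.00095
```

Emit:
drive_tool:
  targets:
    - [[-0.05,-0.25,0.05,0,2],[-0.1,-0.5,0.1,0,2],[-0.17,-0.78,0.2,0,2],[-0.17,-0.78,0.2,0,2]]

```text
time: 5.65
ee_pos: [0.4576, 0.1493, 0.0655]
tcp_rot: [-0.001, 0.776, 0.63, 0.001]
ft_force: [-0.4, 10.6, 2.6]
opening: 0.0284
```

```bash
cat > chk.py <<'E'
from fit import *
import sys
s=arm.read_state();ee=s['ee_pos'];print(s['time'],np.round(ee,4),np.round(s['ft_force'],1),round(float(s['opening']),4))
p=arm.camera_params('wrist'); im,d=arm.grab_frame('wrist'); P=wcloud(d,p)
save(sys.argv[1],im)
az=np.radians(float(sys.argv[2])); L=.043
best=None
for th in np.radians([0,10,20,30]):
    a=np.array([np.cos(az)*np.sin(th),np.sin(az)*np.sin(th),np.cos(th)]); b=np.array(ee)-[0,0,.006]-a*.04
    r=fitw(im,P,d,[*b,a[0],a[1]]); rep(*r)
E
python3 chk.py w5 -102.3
```

```text
5.65 [0.4576 0.1493 0.0655] [-0.4 10.6  2.6] 0.0284
base [0.4598 0.1617 0.0157] axis [-0.046 -0.214  0.976] tilt 12.7 az -102.1 4216 0.00089
base [0.4598 0.1617 0.0157] axis [-0.046 -0.214  0.976] tilt 12.7 az -102.1 4217 0.00089
base [0.4598 0.1617 0.0157] axis [-0.046 -0.214  0.976] tilt 12.7 az -102.1 4217 0.00089
base [0.4598 0.1617 0.0157] axis [-0.046 -0.214  0.976] tilt 12.7 az -102.1 4217 0.00089
```

View pics/w5.png

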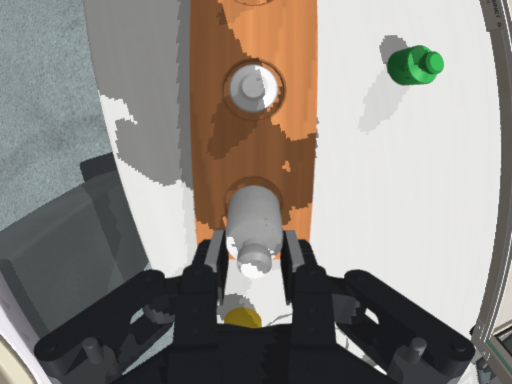

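Emit:
drive_tool:
  targets:
    - [[-0.06,-0.3,0.05,0,2],[-0.12,-0.55,0.1,0,2],[-0.17,-0.8,0.15,0,2],[-0.21,-0.98,0.2,0,2],[-0.21,-0.98,0.2,0,2]]

```text
time: 6.32
ee_pos: [0.4556, 0.1392, 0.0675]
tcp_rot: [-0.0, 0.776, 0.63, 0.001]
ft_force: [0.0, 8.2, 0.6]
opening: 0.0287
```

```bash
python3 chk.py w6 -102.3
```

```text
6.325 [0.4556 0.1392 0.0675] [0.  8.2 0.6] 0.0287
base [0.4569 0.1589 0.0355] axis [ 0.077 -0.66   0.748] tilt 41.6 az -83.3 3284 0.00158
base [0.4597 0.1609 0.0206] axis [-0.078 -0.38   0.922] tilt 22.8 az -101.6 4547 0.0009
base [0.4598 0.1611 0.0206] axis [-0.079 -0.383  0.92 ] tilt 23.0 az -101.6 4838 0.00088
base [0.4598 0.1611 0.0206] axis [-0.079 -0.383  0.92 ] tilt 23.0 az -101.6 4838 0.00088
```

Emit:
drive_tool:
  targets:
    - [[-0.04,-0.2,0.03,0,2],[-0.05,-0.23,0.03,0,2]]

```text
time: 6.62
ee_pos: [0.4553, 0.1373, 0.0677]
tcp_rot: [-0.001, 0.776, 0.63, 0.002]
ft_force: [0.3, 12.1, -1.5]
opening: 0.0287
```

```bash
python3 chk.py w7 -102.3
```

```text
6.625 [0.4553 0.1373 0.0677] [ 0.3 12.1 -1.5] 0.0287
base [0.4595 0.16   0.0213] axis [-0.081 -0.396  0.914] tilt 23.9 az -101.6 3612 0.00098
base [0.4596 0.1606 0.0215] axis [-0.084 -0.409  0.909] tilt 24.7 az -101.6 4351 0.00091
base [0.4597 0.1608 0.0216] axis [-0.086 -0.415  0.906] tilt 25.1 az -101.6 4930 0.00086
base [0.4597 0.1608 0.0216] axis [-0.086 -0.415  0.906] tilt 25.1 az -101.6 4930 0.00086
```

Emit:
drive_tool:
  targets:
    - [[0,0,1,0,2],[0,0,3.5,0,2],[0,0,8,0,2],[0,0,12,0,2],[0,0,16,0,2],[0,0,20,0,2],[0,0,20,0,2]]

```text
time: 7.55
ee_pos: [0.4551, 0.1345, 0.2699]
tcp_rot: [0.0, 0.777, 0.629, 0.002]
ft_force: [0.1, 0.2, -2.8]
opening: 0.0281
```

```bash
python3 chk.py w8 -102.3
```

```text
7.55 [0.4551 0.1345 0.2699] [ 0.1  0.2 -2.8] 0.0281
base [0.4594 0.1556 0.2228] axis [-0.079 -0.36   0.93 ] tilt 21.6 az -102.4 3693 0.00096
base [0.4595 0.1562 0.2229] axis [-0.081 -0.373  0.924] tilt 22.4 az -102.3 4543 0.00089
base [0.4595 0.1563 0.223 ] axis [-0.082 -0.377  0.923] tilt 22.7 az -102.3 4820 0.00087
base [0.4595 0.1563 0.223 ] axis [-0.082 -0.377  0.923] tilt 22.7 az -102.3 4820 0.00087
```

View pics/w8.png

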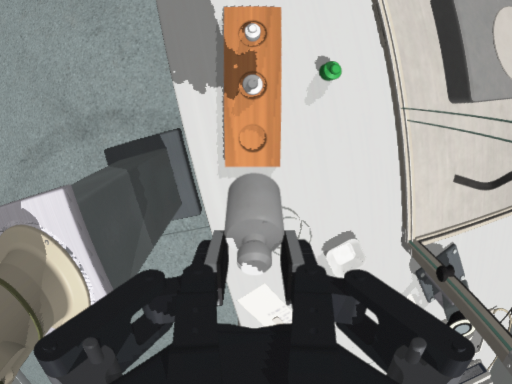

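Emit:
drive_tool:
  targets:
    - [[0.13,0.6,-4,0,2],[0.13,0.6,-9,0,2],[0.13,0.6,-14,0,2],[0.13,0.6,-18,0,2],[0.13,0.6,-19.5,0,2],[0.13,0.6,-20.1,0,2],[0.13,0.6,-20.1,0,2]]

```text
time: 8.48
ee_pos: [0.4553, 0.1405, 0.0659]
tcp_rot: [-0.0, 0.777, 0.629, -0.001]
ft_force: [-0.1, 1.4, -1.1]
opening: 0.0281
```

```bash
python3 chk.py w9 -102.3|sed -n '1p;4p'
```

```text
8.475 [0.4553 0.1405 0.0659] [-0.1  1.4 -1.1] 0.0281
base [0.4594 0.1623 0.019 ] axis [-0.078 -0.378  0.922] tilt 22.7 az -101.7 4809 0.00087
```

View pics/w9.png

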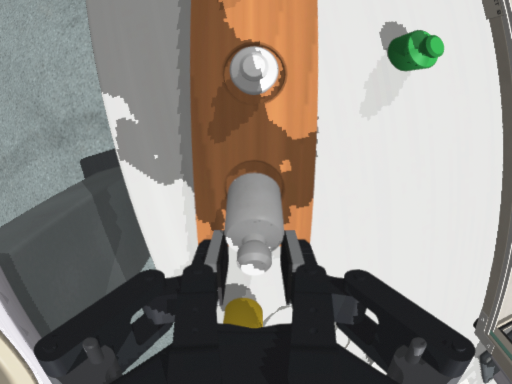

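Emit:
drive_tool:
  targets:
    - [[-0.07,-0.35,0.05,0,2],[-0.13,-0.6,0.1,0,2],[-0.18,-0.85,0.1,0,2],[-0.19,-0.88,0.1,0,2]]

```text
time: 9.02
ee_pos: [0.4546, 0.1339, 0.0685]
tcp_rot: [-0.0, 0.776, 0.63, 0.002]
ft_force: [0.2, 9.9, -1.0]
opening: 0.0282
```

```bash
python3 chk.py w10 -102.3|sed -n '1p;4,5p'
```

```text
9.025 [0.4546 0.1339 0.0685] [ 0.2  9.9 -1. ] 0.0282
base [0.4596 0.1601 0.0236] axis [-0.095 -0.464  0.881] tilt 28.3 az -101.5 5077 0.00086
base [0.4596 0.1601 0.0236] axis [-0.095 -0.464  0.881] tilt 28.3 az -101.5 5078 0.00086
```

Emit:
drive_tool:
  targets:
    - [[0,0,1,0,2],[0,0,3.5,0,2],[0,0,8,0,2],[0,0,13,0,2],[0,0,18,0,2],[0,0,22,0,2],[0,0,22,0,2]]

```text
time: 9.95
ee_pos: [0.4543, 0.1315, 0.2904]
tcp_rot: [0.0, 0.777, 0.629, 0.003]
ft_force: [-0.2, -0.0, -1.4]
opening: 0.0282
```

```bash
python3 chk.py w11 -102.3|sed -n '1p;4,5p'
python3 - <<'E'
from h import *
im,d=arm.grab_frame('scene'); save('s11',im)
E
```

```text
9.95 [0.4543 0.1315 0.2904] [-0.2 -0.  -1.4] 0.0282
base [0.4591 0.1557 0.2445] axis [-0.089 -0.42   0.903] tilt 25.5 az -102.0 4967 0.00087
base [0.4591 0.1557 0.2445] axis [-0.089 -0.42   0.903] tilt 25.5 az -102.0 4967 0.00087
```

View pics/s11.png

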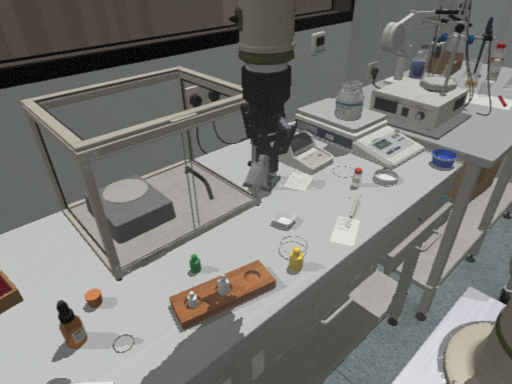

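Emit:
drive_tool:
  targets:
    - [[0.3,-6,0,-7,2],[0.6,-12,0,-14,2],[1.5,-18,0,-21,2],[3,-23.5,0,-28,2],[5,-28,0,-35,2],[8,-30.5,0,-42,2],[11,-31,0,-49,2],[14,-31,0,-55,2]]

```text
time: 11.05
ee_pos: [0.5934, -0.1791, 0.2853]
tcp_rot: [-0.0, 0.981, 0.196, -0.002]
ft_force: [0.9, -0.4, -1.8]
opening: 0.0282
```

Emit:
drive_tool:
  targets:
    - [[0.5,0,0,0,2],[1.0,0,0,0,2]]

```text
time: 11.3
ee_pos: [0.6026, -0.1782, 0.2859]
tcp_rot: [-0.0, 0.98, 0.2, -0.002]
ft_force: [-0.0, -0.8, -2.5]
opening: 0.0278
```

```bash
python3 chk.py w12 -157|sed -n '1p;4,5p'
python3 - <<'E'
from m import *
print(arm.read_state()['tcp_rot'])
p=arm.camera_params('wrist'); im,d=arm.grab_frame('wrist'); P=wcloud(d,p); np.savez('pics/w12',im=im,d=d,P=P)
for t in ['camera_head','camera']: 
    for q in arm.recognise(t,'wrist')[:2]: print(t,q['score'],q['position'])
im,d=arm.grab_frame('scene'); save('s12',im)
E
```

```text
11.3 [ 0.6026 -0.1782  0.2859] [-0.  -0.8 -2.5] 0.0278
base [ 0.6255 -0.169   0.2397] axis [-0.389 -0.167  0.906] tilt 25.0 az -156.8 4930 0.00086
base [ 0.6255 -0.169   0.2397] axis [-0.389 -0.167  0.906] tilt 25.0 az -156.8 4930 0.00086
[-2.64374517e-04  9.79867612e-01  1.99645792e-01 -9.74935188e-04]
camera_head 0.94 [0.7208, -0.1412, 0.1313]
camera 0.87 [0.7217, -0.1362, 0.124]
```

View pics/w12.png

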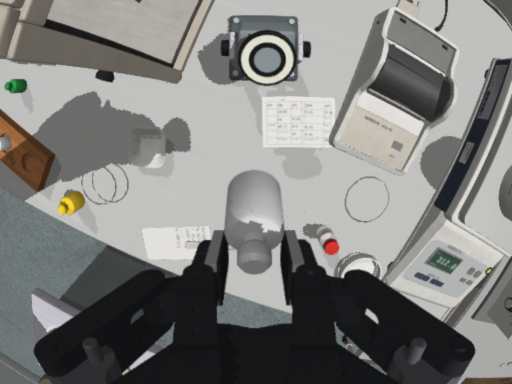

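View pics/s12.png

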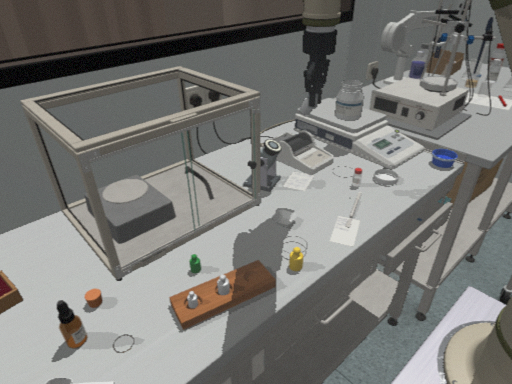

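Run:
```python
from m import *
from scipy.optimize import least_squares
z=np.load('pics/w12.npz'); im,d,P=z['im'].astype(int),z['d'],z['P']
c=np.array([.711,-.143,.130]);nn=np.array([-.389,-.165,.906])
br=(d>0)&(im.min(-1)>165)&(np.linalg.norm(P-c,axis=-1)<.034)&(P[...,2]>.11)
R=P[br]
for _ in range(4):
    c0=R.mean(0);w,s,vt=np.linalg.svd(R-c0,full_matrices=False);n=vt[2]*np.sign(vt[2,2]);k=abs((R-c0)@n)<.004;R=R[k]
print(len(R),'n',n,np.degrees(np.arccos(n[2])),np.degrees(np.arctan2(n[1],n[0])),'mean',R.mean(0),np.std((R-R.mean(0))@n))
# circle centre in plane
e1=np.cross(n,[0,1,0]);e1/=np.linalg.norm(e1);e2=np.cross(n,e1)
q=np.c_[(R-c0)@e1,(R-c0)@e2]; (cx,cy),r=cv2.minEnclosingCircle((q*1000).astype(np.float32)); C=c0+e1*cx/1000+e2*cy/1000
print('circle',C,r, 'inner', np.percentile(np.linalg.norm(R-C,axis=1),[2,98]))
# face incl. glass
A=P-C;h=A@n;rr=np.linalg.norm(A-h[...,None]*n,axis=-1);k=(d>0)&(rr<.026)&(abs(h)<.008)
F=P[k];cc=F.mean(0);w,s,vt=np.linalg.svd(F-cc,full_matrices=False);m=vt[2]*np.sign(vt[2,2]);print('face',k.sum(),m,np.degrees(np.arccos(m[2])),np.degrees(np.arctan2(m[1],m[0])),cc)
g=k&(rr<.012);print('glass h',np.median(h[g]))
q=(d>0)&(P[...,2]>.006)&(P[...,2]<.014)&(abs(P[...,0]-.74)<.08)&(abs(P[...,1]+.12)<.08)
print('plate',q.sum(),cv2.minAreaRect((P[q][:,:2]*1000).astype(np.float32)))
```

```text
864 n [-0.3914943  -0.16297289  0.90563351] 25.09125837603944 -157.39881037046052 mean [ 0.711893   -0.14485603  0.12974052] 0.0007340984408750458
circle [ 0.71134695 -0.1452987   0.12942481] 23.53864097595215 inner [0.01731553 0.02323377]
face 2374 [-0.38984915 -0.16230312  0.90646309] 24.978936741532657 -157.3969204675189 [ 0.7120622  -0.14494761  0.12997711]
glass h 0.000877407307116317
plate 1007 ((741.9586791992188, -97.76091003417969), (112.546875, 155.882080078125), 21.909622192382812)
```

Emit:
drive_tool:
  targets:
    - [[1.5,0.3,-0.5,0,2],[3,0.7,-1.5,-0.6,2],[4.3,1.0,-2.5,-0.6,2],[5.1,1.1,-3.4,-0.6,2],[5.5,1.1,-3.7,-0.6,2],[5.5,1.1,-3.7,-0.6,2],[5.5,1.1,-3.7,-0.6,2]]

```text
time: 12.42
ee_pos: [0.6585, -0.1675, 0.2508]
tcp_rot: [0.0, 0.981, 0.194, 0.0]
ft_force: [-0.6, -0.3, -1.6]
opening: 0.0282
```

```bash
cat > fin.py <<'E'
import sys; 
from fit import *
s=arm.read_state(); print(s['time'],np.round(s['ee_pos'],4),abs(s['joint_vel']).max(),np.round(s['ft_force'],1))
p=arm.camera_params('wrist'); im,d=arm.grab_frame('wrist'); P=wcloud(d,p); save(sys.argv[1],im)
a=np.array([-.389,-.165,.906]); x,a,n,sd=fitw(im,P,d,[*(np.array([.6805,-.158,.2025])),a[0],a[1]]); rep(x,a,n,sd)
c=np.array([.7117,-.145,.130]);nn=np.array([-.390,-.163,.9063]);nn/=np.linalg.norm(nn)
v=x[:3]-c; h=v@nn; print('dist',h,'off',np.round(v-h*nn,4),np.linalg.norm(v-h*nn),'ang',np.degrees(np.arccos(a@nn)),'move needed cm',np.round((c+.08*nn-x[:3])*100,2))
E
python3 fin.py w13;python3 - <<'E'
from h import *
for n in ['scene','top']:
    im,d=arm.grab_frame(n); save(n+'13',im)
E
```

```text
12.425 [ 0.6585 -0.1675  0.2508] 0.003806914667690067 [-0.6 -0.3 -1.6]
base [ 0.6816 -0.1586  0.2047] axis [-0.392 -0.166  0.905] tilt 25.2 az -157.1 4938 0.00086
dist 0.0816578252551385 off [ 0.0017 -0.0003  0.0007] 0.0018611109367319678 ang 0.21623435884985326 move needed cm [-0.11  0.06 -0.22]
```

View pics/w13.png

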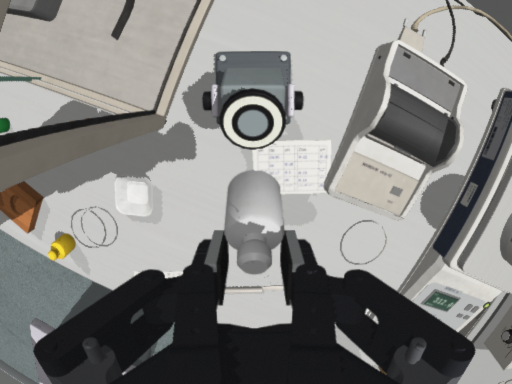

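View pics/scene13.png

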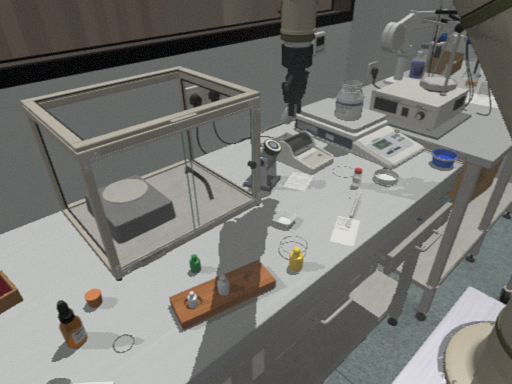

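View pics/top13.png

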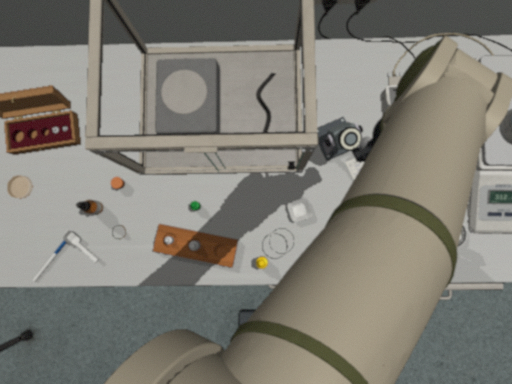

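Run:
```python
from fit import *
x0=[.6816,-.1586,.2047,-.392,-.166]
for n in ['scene','top']:
    im,d=arm.grab_frame(n); np.save(f'pics/d_{n}.npy',d); save(n+'0',im); im,d,P=cloud(n)
    p=arm.camera_params(n);K=np.array(p['intrinsics']);T=np.array(p['world_to_cam'])
    for q in ([.6816,-.1586,.2047],[.7117,-.145,.13],[.661,-.167,.252]):
        c=T@np.r_[q,1];c=K@c[:3];print(n,np.round(c[:2]/c[2],1))
    try: rep(*fitw(im,P,d,x0))
    except Exception as e: print(e)
    s=(im[90:180,240:330] if n=='scene' else im[110:190,310:400]); save('c14_'+n,cv2.resize(s.astype(np.uint8),None,fx=6,fy=6,interpolation=cv2.INTER_CUBIC))
# lens from the wrist now
p=arm.camera_params('wrist'); im,d=arm.grab_frame('wrist'); P=wcloud(d,p); im=im.astype(int)
c=np.array([.7117,-.145,.130])
R=P[(d>0)&(im.min(-1)>165)&(np.linalg.norm(P-c,axis=-1)<.03)&(P[...,2]>.11)]
for _ in range(4):
    c0=R.mean(0);w,s,vt=np.linalg.svd(R-c0,full_matrices=False);nn=vt[2]*np.sign(vt[2,2]);R=R[abs((R-c0)@nn)<.004]
e1=np.cross(nn,[0,1,0]);e1/=np.linalg.norm(e1);e2=np.cross(nn,e1);q=np.c_[(R-c0)@e1,(R-c0)@e2];(cx,cy),r=cv2.minEnclosingCircle((q*1000).astype(np.float32))
print('lens now',c0,c0+e1*cx/1000+e2*cy/1000,r,nn,len(R))
```

```text
scene [284.9 120.7]
scene [273.1 144.2]
scene [293.5 104.6]
base [ 0.683  -0.1572  0.2086] axis [-0.535 -0.095  0.839] tilt 32.9 az -169.9 116 0.00155
top [365.1 142.8]
top [350.3 137.5]
top [376.  147.4]
base [ 0.6819 -0.1578  0.2029] axis [-0.399 -0.146  0.905] tilt 25.2 az -159.9 80 0.00052
lens now [ 0.71253184 -0.14478247  0.13001316] [ 0.7109792  -0.14513892  0.12927967] 23.810422897338867 [-0.3907593  -0.16236518  0.90606   ] 1058
```

View pics/c14_scene.png

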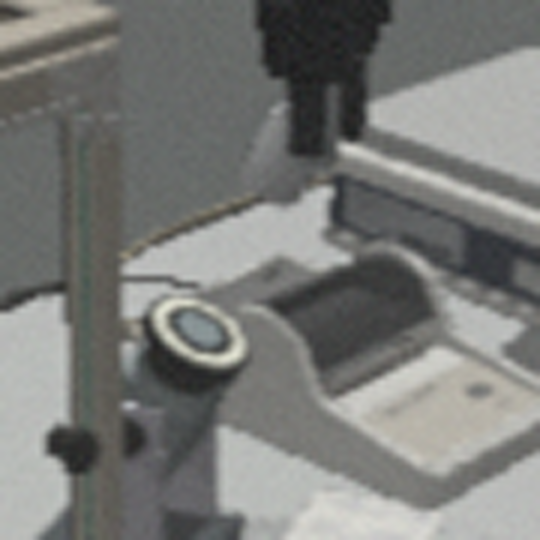

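View pics/c14_top.png

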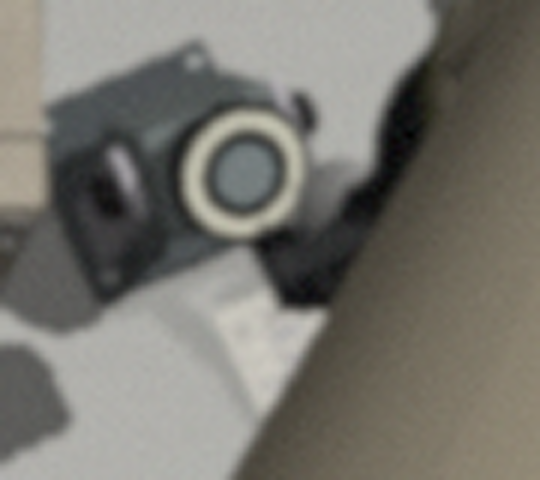

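Emit:
drive_tool:
  targets:
    - [[-0.1,0.05,-0.2,0,2],[-0.1,0.05,-0.2,0,2],[-0.1,0.05,-0.2,0,2],[-0.1,0.05,-0.2,0,2],[-0.1,0.05,-0.2,0,2]]

```text
time: 13.35
ee_pos: [0.6578, -0.1666, 0.2484]
tcp_rot: [0.0, 0.981, 0.194, -0.0]
ft_force: [0.9, -0.3, -3.0]
opening: 0.0283
```

```bash
python3 fin.py w15
```

```text
13.35 [ 0.6578 -0.1666  0.2484] 0.0016614115327946157 [ 0.9 -0.3 -3. ]
base [ 0.6809 -0.1577  0.2023] axis [-0.393 -0.165  0.904] tilt 25.2 az -157.2 4937 0.00086
dist 0.07958229732296715 off [0.0002 0.0003 0.0002] 0.0004144675499105215 ang 0.2446865270900709 move needed cm [-0.04 -0.04  0.02]
```

```bash
python3 -c "
from station import arm
print(arm.close_job())"
```

```text
the job is handed in; nothing more can be done
None
```

The large weight is held still in front of the inspection camera with its base facing the lens, and the job was handed in at about 13.4 s of the 40 s allowed.

**What I did:** The tool can only point straight down, so I gripped the weight by its upper part. I tilted it in the grip by levering its foot against the lip of its own seat, with about 13 N of side force at most. The first lift sprang back to 22.7°, so I lowered it, pushed a little further and lifted it again. I then turned it to face the camera and brought it in.

**Last checks:**

| Check | Result |
|---|---|
| Distance from glass to base | 79.6 mm |
| Offset from the lens axis | 0.4 mm |
| Angle error from square | about 0.2° |
| Joint speeds | near zero |

- **Independent check:** A fit from the top camera, taken just before the last 2 mm correction, put the base within about 2 mm of the wrist camera's position. It gave the same 25.2° tilt, with the lean direction 3° different.
- **Check that disagreed:** The scene camera's fit gave a 33° tilt. It used only 116 points and fitted poorly, so I discounted it.
- **Other objects:** After the first lift, the middle and small weights were seen standing in the block, and the later overview pictures agree. I saw no contact with the camera, and the wrist force stayed at about 3 N or less in the final pose.

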